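# Shift the line winder into third

### The job

Shift the line winder on the tackle shelf into third gear: with your fingers, push its red lever across to the right-hand side of the H-shaped gate, then push it forward, all the way into the third slot (far right, marked with three dots), and let go. Push gently, with the fingers beside the lever and never pinching it between them, do not put it into any other gear on the way, and leave the things standing around it where they are.

Things in the scene. Friction and masses are not known exactly. Their poses are not given: they have to be found in the camera images.
- winder: Green line winding machine, fixed: body 180 (x) x 140 (y) mm, silver gate plate 111 x 120 mm on top, its upper face 90 mm above the shelf; an orange-flanged spool on the left (+y) flank reaches y = +160 mm, 96 mm high. Origin on the shelf below the gate's middle. Its +x is forward (away from the operator), -y right, z up.
- gate_centre (a point): Centre of the H gate, on the plate's upper face; axes as the winder's. Neutral channel 16 mm wide along y through the middle; two columns 14 mm wide along x at y = +20 and -20 mm, 50 mm long. Slots: first = forward left, second = back left, third = forward right, fourth = back right, with one to four black dots beyond their ends. Inner corners rounded 4 mm.
- lever: Gear lever: 10 mm steel rod with a red cylindrical grip 24 mm thick, 55 mm long (88 to 143 mm from the pivot: 115 to 170 mm above the shelf when upright). Origin at its pivot, 27 mm above the shelf below the gate centre; z along the lever. It tilts sideways and fore-aft, guided by the gate, stays where left, needs 2 to 3 N at the grip, and meets firm stops at the ends.
- lever_grip (a point): Point on the lever's axis in the middle of the red grip, 115.5 mm from the pivot; axes as the lever's.
- lever_across (a joint): Sideways tilt of the lever, rad (turn about the winder's x): 0 = middle of the neutral channel, positive = right (-y). Stops at -0.335 (left column) and +0.335 (right column); the lever can enter a right-hand slot above about 0.29. It starts in neutral, left of the middle.
- lever_forward (a joint): Fore-aft tilt of the lever, rad (turn about the sideways-tilted y): 0 = middle of the neutral channel, positive = forward (winder's +x). Stops at -0.29 and +0.29 (ends of the slots); between the columns the gate leaves it only about +-0.05.
- jar: Glass jar of lead weights, 60 mm diameter, 76 mm tall, loose; origin under its centre. To be left alone.
- float: Wooden fishing float standing on its flat end, 42 mm diameter, 80 mm tall, loose; origin under its centre. To be left alone.
- headlamp: Grey plastic headlamp with a small toggle switch on top, about 54 x 62 x 56 mm, loose; origin under its centre. To be left alone.
- tackle_box: Blue plastic tackle box with a red press button clasp and a black handle, 310 x 180 x 142 mm, 1.8 kg, loose; origin under its centre. To be left alone.

How it is judged (in metres and radians):
On the way, in this order (a step that is already met when the one before it is completed fails the run):
1. the lever is across on the right-hand side, still in the neutral channel (value of joint lever_across above 0.28 rad and value of joint lever_forward between -0.15 and 0.15 rad).
2. the lever is forward in the third slot (value of joint lever_across above 0.28 rad and value of joint lever_forward above 0.23 rad), for 0.1 s.
At the end, for the whole second after the job is handed in: The lever rests in the third slot: lever_across above 0.28 rad and lever_forward above 0.23 rad (full travel 0.29), not moving (under 0.05 rad/s), and the jar, float, headlamp and tackle box are each within 15 mm of where they started (all of step 2 and velocity of joint lever_forward between -0.05 and 0.05 rad/s and velocity of joint lever_across between -0.05 and 0.05 rad/s and distance of each of jar, float, headlamp, tackle_box from where it was at the start of the episode below 0.015 m); the robot touches nothing.
It fails at once if the lever is put into another gear (first, second or fourth: over 0.18 rad into its slot) (value of joint lever_forward below -0.18 rad or (value of joint lever_forward above 0.18 rad and value of joint lever_across below 0.1 rad)).
It fails at once if the lever is pinched: it stands between the fingers and they touch it (contact force between the fingers and lever above 0.3 N and x of the grasp point in the frame of lever_grip between -0.014 and 0.014 m and y of the grasp point in the frame of lever_grip between -0.014 and 0.014 m and z of the grasp point in the frame of lever_grip below 0.035 m).
It fails at once if the robot presses harder than 30 N on the winder or its lever (contact force between any of the fingers, the arm and winder above 30 N).
It fails at once if a bystander (jar, float, headlamp or tackle box) is shifted or lifted by more than 15 mm (distance of any of jar, float, headlamp, tackle_box from where it was at the start of the episode above 0.015 m).
It also fails if it takes over 51 s, if anything falls off the work surface, if the arm or the gripper's body presses on something with over 40 N, if the wrist force passes 120 N, or if a joint passes its speed limit or range.

### The arm

A 6-joint arm with a two-finger parallel gripper is mounted at the origin on the work surface. World frame = base frame: x ahead of the robot, y to its left, z up, the work surface at z = 0. Lengths are in m, angles in degrees, forces in N, time in s.
With the tool pointing down it reaches from about 0.4 to 0.825 m from the base axis. Payload 7 kg.
Tool frame: the origin (TCP) lies at the very end of the fingers, on their centre line; the grasp point (between the pads) lies 19 mm behind it (ctrl.grip_point_offset is the distance from the TCP to the grasp point, in m); x points along the fingers, z is the direction in which the jaws open and shut, and the axes are right-handed (so a half turn about x gives the same grasp; the last joint's range is limited). The gripper opens to 88 mm and grips with 3 to 60 N. Pads are 19 mm wide; open, the fingers measure 130 mm over their backs; the gripper's body (78 mm by 193 mm) begins 47 mm behind the grasp point.
Start: joints at [80.793, 20.546, 0.682, 0, -70.136, -16.507], TCP at [0.293, 0.608, 0.202] pointing down, gripper open.
Joint ranges: [-176.03, 176.03], [-82.01, 121.73], [-58.28, 71.71], [-173.87, 95.51], [-174.79, -0.11], [-173.66, 173.66]. Speed limits (degrees/s): [136.94, 136.94, 172.46, 180, 180, 180].

### API

Orientations are given as [roll, pitch, yaw] about the fixed x, y, z axes, in that order (R = Rz(yaw) Ry(pitch) Rx(roll)).
In Python, from plant import get_obs, snapshot, calibration, close_job, ctrl gives the robot as it stands.
- The arm moves only by the tool move_arm, never from a script. Its argument "commands" is a list that holds one entry, the list of rows, each a list of 4 numbers: the shift along the tool's x, y, z in cm, then the turn about the tool's x in rad. In form: [[[dx, dy, dz, spin], ...]]. A call has 1 to 8 rows; each row shifts and turns the commanded pose from where the row before left it, along the tool's axes as they then stand; what a row does not reach is not made up. A row lasts 1/10 s, in which the tool goes at most 50 mm and 8.59 degrees, less where a joint would pass 70% of its speed; a pose out of reach is approached as far as the arm can. A call with a gripper value outside its range is refused whole. "jaw" is the finger opening in cm, from 0 to 8.76, set as the call begins (left out, the last holds). The fingers move at their own pace and stop on an object; the grip force is fixed at half the most. Time passes only in rows, so rows that do not move let the fingers close. It gives the time, the measured TCP pose, the force and the opening at its end, in the units of the state.
- get_obs(): the state, without advancing time (a new reading comes with each control period).
- snapshot(name): name is "scene" or "side" or "wrist"; returns (picture, depth): 480x640x3 uint8, red, green, blue; 480x640 float32, m along the optical axis (not along the pixel's ray), 0 where there is no reading.
- calibration(name): a dict with "mtx" (3x3 intrinsics, pixels), "T" (4x4, takes a point from camera to world coordinates); the wrist camera has in their place "tool_from_camera" (4x4, takes a point from camera to tool coordinates, whose origin is the TCP and whose axes are the tool frame's). Camera axes: x right, y up, looking along -z (the intrinsics and any distortion apply to the point x, -y, -z); pixel columns grow to the right and rows downward; lengths in m; the calibration is good to about 2 mm. The wrist camera is an equidistant fisheye: a pixel r from the principal point sees the ray r / f radians off the axis. A picture is of the moment at which its call begins: read the wrist's pose just before it. calibration takes no time and is no camera call.
- close_job(): hands the job in, once; it reports no verdict.
The state is a dict: "clock": time; "joint_pos": joint angles; "qvel": joint speeds; "tau": joint torques, N m; "tool_pos": TCP position; "orientation": TCP orientation; "force": force on the tool from outside, world axes, zero at the start; "moment": the same for the moment, N m; "opening": finger opening in m.
Only numpy, scipy, OpenCV 4.12 (cv2) and the standard library are available. Lean on these libraries where they do the work, as an engineer would, in place of code of your own. Each camera call takes 0.05 s, during which the arm holds its last target. There are 200 camera calls.

## Working session

There is one attempt and no reset: what is moved stays moved. The work goes in short steps, Python scripts to look and compute and a tool call to move; the robot and the scene stay as the last step left them, time stands still between calls to the robot, and variables do not carry over. Pictures are saved under pics/ and viewed, about 8 in all and at most 12, crops included, and the job is handed in when it is done.

Besides the shell and the picture viewer there is one more tool, called after "Call:" by a JSON object that holds its "name" and its "arguments". move_arm: Moves the arm, as the interface text tells. Its arguments: {"type":"object","properties":{"commands":{"type":"array"},"jaw":{"type":"number"}},"required":["commands"]}

```bash
ls; mkdir -p pics; python3 - <<'E'
from plant import *
import cv2,numpy as np
print(get_obs())
for n in("scene","side"):
    p,d=snapshot(n); np.savez(f'pics/{n}.npz',p=p,d=d); cv2.imwrite(f'pics/{n}.png',p[...,::-1]); c=calibration(n); print(n,c)
E
```

```text
pics
{'clock': 0.0, 'joint_pos': array([ 8.07913702e+01,  2.05918079e+01,  6.34196966e-01, -2.03185510e-02,
       -7.01360211e+01, -1.65078169e+01]), 'qvel': array([ 0.02958502,  0.00980028, -0.01541042,  0.00143489,  0.00721317,
        0.0601678 ]), 'tau': array([-1.01523074e-03, -5.82722890e+01,  2.93060213e+01,  6.99709520e+00,
        6.92052490e-03, -1.62214396e-04]), 'tool_pos': array([0.29268148, 0.60765919, 0.20142111]), 'orientation': array([   4.97935443,   89.90443889, -110.7440119 ]), 'force': array([-0.3818138 , -0.40316659, -0.043446  ]), 'moment': array([ 0.01231503, -0.00842303,  0.02246763]), 'opening': 0.08781495324600737}
scene {'mtx': array([[494.18196822,   0.        , 318.28505263],
       [  0.        , 494.18196822, 244.33388006],
       [  0.        ,   0.        ,   1.        ]]), 'T': array([[ 0.87804575, -0.25109249,  0.40741653,  1.08629635],
       [ 0.47826839,  0.49093619, -0.72817649, -0.74835432],
       [-0.01717588,  0.83422672,  0.55115403,  0.81022934],
       [ 0.        ,  0.        ,  0.        ,  1.        ]])}
side {'mtx': array([[547.08436614,   0.        , 317.25619009],
       [  0.        , 547.08436614, 236.56486086],
       [  0.        ,   0.        ,   1.        ]]), 'T': array([[ 0.95917585,  0.1708794 , -0.22534842,  0.27907842],
       [-0.28189024,  0.51344431, -0.81050159, -0.88998808],
       [-0.02279416,  0.84093708,  0.54065262,  0.81474695],
       [ 0.        ,  0.        ,  0.        ,  1.        ]])}
```

View pics/scene.png

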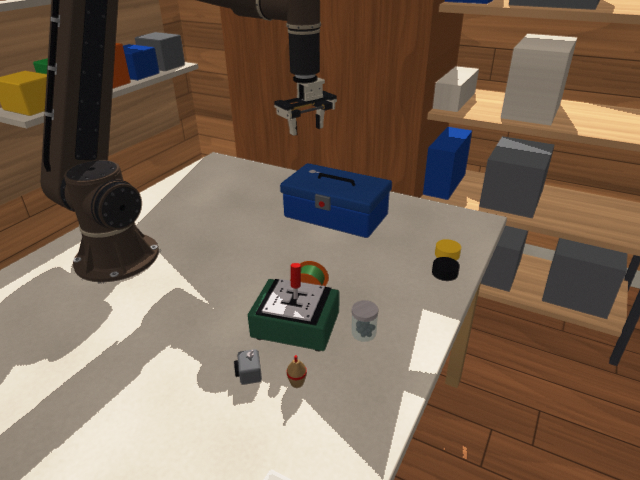

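View pics/side.png

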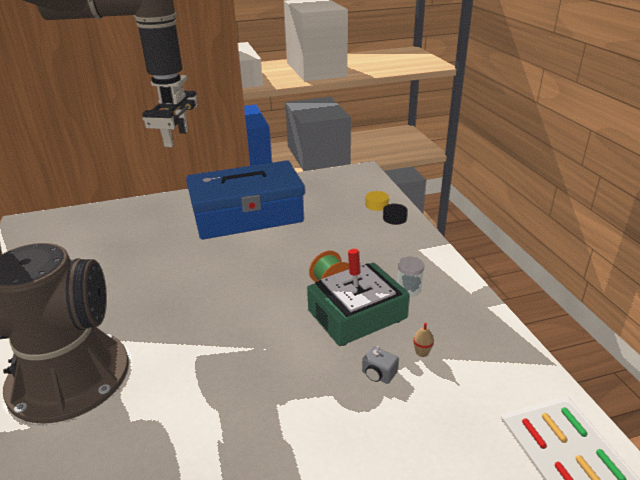

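The scene picture shows the winder at about (295,305) with the red grip at (296,275) and the spool at (315,273). The jar is at (364,320), the float at (297,372), the headlamp at (249,366), and the tackle box behind at (337,198). The side picture agrees, with the plate around (360,287) and the grip at (354,262). Next I measure them.

```bash
cat > h.py <<'E'
import numpy as np,cv2
from plant import *
def cloud(n,d):
    c=calibration(n); K=c['mtx']; v,u=np.mgrid[:480,:640]
    P=np.stack([(u-K[0,2])/K[0,0]*d,-(v-K[1,2])/K[1,1]*d,-d],-1)
    return P@c['T'][:3,:3].T+c['T'][:3,3]
def proj(n,X):
    c=calibration(n);K=c['mtx'];q=(np.asarray(X,float)-c['T'][:3,3])@c['T'][:3,:3]
    return np.stack([K[0,2]+K[0,0]*q[...,0]/-q[...,2],K[1,2]-K[1,1]*q[...,1]/-q[...,2]],-1)
E
python3 - <<'E'
from h import *
for n,(u0,u1,v0,v1) in (("scene",(240,350,250,350)),("side",(300,412,240,345))):
    z=np.load(f'pics/{n}.npz');p,d=z['p'].astype(int),z['d'];P=cloud(n,d)
    m=np.zeros(d.shape,bool);m[v0:v1,u0:u1]=1;m&=d>0
    r,g,b=p[...,0],p[...,1],p[...,2]
    # body top + plate: height 80..95mm
    t=m&(abs(P[...,2]-.088)<.008)&(r<255); t&=~((r>g+50))
    pl=t&(abs(r-g)<25)&(r>110)
    for nm,k in(("top",t),("plate",pl)):
        k=cv2.morphologyEx(k.astype(np.uint8),cv2.MORPH_OPEN,np.ones((2,2)))>0
        Q=P[k]; print(n,nm,len(Q),Q.mean(0),np.median(Q[:,2]),cv2.minAreaRect(Q[:,:2].astype(np.float32)*1000))
    k=m&(r>130)&(g<60)&(b<60)&(P[...,2]>.1)
    Q=P[k];print(n,'grip',len(Q),Q.mean(0),Q.min(0),Q.max(0))
    for lo,hi in((.115,.13),(.13,.145),(.145,.16),(.16,.18)):
        q=Q[(Q[:,2]>lo)&(Q[:,2]<hi)]; print(len(q),q.mean(0),calibration(n)['T'][:3,3])
    cr=z['p'][v0:v1,u0:u1,::-1]; cv2.imwrite(f'pics/c_{n}.png',cv2.resize(cr,None,fx=5.5,fy=5.5,interpolation=cv2.INTER_CUBIC))
    print('table z',np.median(P[380:400,180:220,2]))
E
```

```text
scene top 2382 [ 0.61755665 -0.01938164  0.08766465] 0.08775567567933895 ((781.76171875, -340.8561706542969), (164.2012481689453, 1004.1026611328125), 27.484373092651367)
scene plate 1349 [ 0.61583188 -0.02487232  0.0898495 ] 0.08893572808758965 ((802.3363037109375, -367.72528076171875), (135.61859130859375, 940.0292358398438), 28.514516830444336)
scene grip 37 [0.60599651 0.00339843 0.16784961] [ 0.59722235 -0.00787027  0.16439767] [0.61683685 0.01466694 0.17032627]
0 [nan nan nan] [ 1.08629635 -0.74835432  0.81022934]
0 [nan nan nan] [ 1.08629635 -0.74835432  0.81022934]
0 [nan nan nan] [ 1.08629635 -0.74835432  0.81022934]
37 [0.60599651 0.00339843 0.16784961] [ 1.08629635 -0.74835432  0.81022934]
table z -0.00011480349022136016
side top 2566 [ 0.60404296 -0.02523928  0.08902145] 0.08756375922722187 ((505.4684753417969, -404.19281005859375), (1056.7039794921875, 179.92962646484375), 74.67688751220703)
side plate 1597 [ 0.60712453 -0.02889036  0.0896384 ] 0.08864803280443778 ((491.0857238769531, -430.1513366699219), (1001.2785034179688, 151.75234985351562), 73.8660659790039)
side grip 159 [ 0.60034219 -0.00445481  0.1484748 ] [ 0.59324493 -0.01377825  0.11732606] [0.61254808 0.01044724 0.17051279]
29 [ 0.59976263 -0.0089036   0.12412015] [ 0.27907842 -0.88998808  0.81474695]
37 [ 0.59931526 -0.00608775  0.13754616] [ 0.27907842 -0.88998808  0.81474695]
39 [ 0.59890934 -0.00511046  0.15237585] [ 0.27907842 -0.88998808  0.81474695]
54 [ 6.02391912e-01 -4.73258071e-04  1.66224861e-01] [ 0.27907842 -0.88998808  0.81474695]
table z -0.0007562681072742494<stdin>:15: RuntimeWarning: Mean of empty slice.
  ret = um.true_divide(
```

View pics/c_side.png

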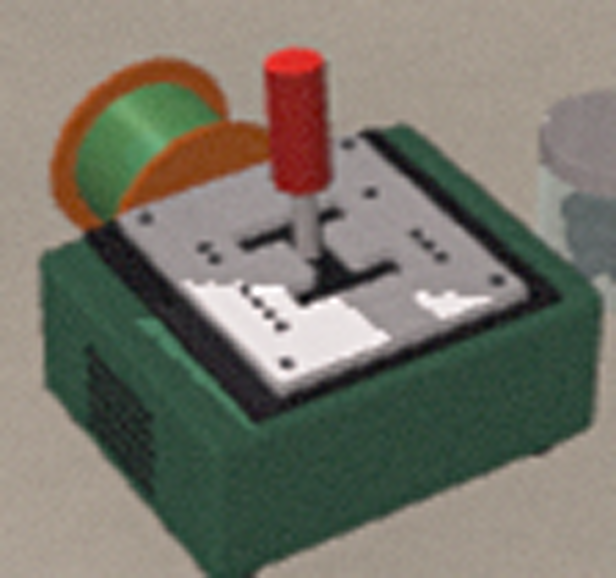

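The side crop clearly shows the plate's four corner screws at crop (147,217), (347,144), (498,281) and (287,363). Three dots lie forward right at (428,245), four at (265,305), two at (208,252) and one at (370,192). I use these to fix the frame.

```bash
cat >> h.py <<'E'
def ray(n,uv,z):
    c=calibration(n);K=c['mtx'];r=c['T'][:3,:3]@np.array([(uv[0]-K[0,2])/K[0,0],-(uv[1]-K[1,2])/K[1,1],-1]);o=c['T'][:3,3]
    return o+r*(z-o[2])/r[2]
E
python3 - <<'E'
from h import *
f=lambda a:ray('side',(300+(a[0]+.5)/5.5-.5,240+(a[1]+.5)/5.5-.5),.09)[:2]
S={k:f(v) for k,v in dict(BL=(147,217),FL=(347,144),FR=(498,281),BR=(287,363),d3=(428,245),d4=(265,305),d2=(208,252),d1=(370,192)).items()}
for k,v in S.items():print(k,v)
c=(S['BL']+S['FL']+S['FR']+S['BR'])/4; x=S['FL']+S['FR']-S['BL']-S['BR'];y=S['BL']+S['FL']-S['BR']-S['FR']
print(c,np.degrees(np.arctan2(x[1],x[0])),np.degrees(np.arctan2(-y[0],y[1])),np.linalg.norm(x)/2,np.linalg.norm(y)/2)
cd=(S['d1']+S['d2']+S['d3']+S['d4'])/4;print('dots c',cd)
# refine with depth cloud, both cams: points on body top plane near c
for n in('side','scene'):
    z=np.load(f'pics/{n}.npz');P=cloud(n,z['d']);p=z['p'].astype(int)
    m=(np.abs(P[...,2]-.0885)<.006)&(np.linalg.norm(P[...,:2]-c,axis=-1)<.13)&(p[...,0]<p[...,1]+30)
    l,num,st,_=cv2.connectedComponentsWithStats(m.astype(np.uint8))[1],0,*cv2.connectedComponentsWithStats(m.astype(np.uint8))[2:]
    Q=P[l==1+np.argmax(st[1:,4])]; print(n,len(Q),cv2.minAreaRect(Q[:,:2].astype(np.float32)*1000))
    # bystanders: heights > 20 mm within .3 m
    h=(P[...,2]>.02)&(P[...,2]<.2)&(np.linalg.norm(P[...,:2]-c,axis=-1)<.5)
    N,L,st,_=cv2.connectedComponentsWithStats(h.astype(np.uint8))
    for i in range(1,N):
        if st[i,4]>60: q=P[L==i]; print('  ',st[i],np.round(q.min(0),3),np.round(q.max(0),3))
# upright lever at winder centre: compare grip top pixel
t=f((0,0))
g=ray('side',(300+296/5.5,240+62/5.5),.168);print('grip top',g)
E
```

```text
BL [0.55156934 0.02557214]
FL [0.64410105 0.04726022]
FR [ 0.66779496 -0.05507775]
BR [ 0.57459859 -0.07608061]
d3 [ 0.65063839 -0.02579279]
d4 [ 0.57799211 -0.04126765]
d2 [ 0.56756247 -0.00337656]
d1 [0.6414019  0.01359443]
[ 0.60951598 -0.0145815 ] 12.94499533518986 12.900813312567932 0.09528567189433058 0.10463659422918335
dots c [ 0.60939872 -0.01421064]
side 2063 ((609.293212890625, -16.845809936523438), (140.88873291015625, 129.69821166992188), 13.03707504272461)
   [ 208  174   98   58 3659] [0.343 0.396 0.02 ] [0.611 0.485 0.127]
   [366 198  21   7  92] [0.803 0.409 0.02 ] [0.857 0.445 0.032]
   [383 203  25  16 299] [0.824 0.32  0.02 ] [0.895 0.393 0.034]
   [ 307  249  118   94 7174] [ 0.507 -0.104  0.02 ] [0.791 0.134 0.171]
   [413 323  21  29 411] [ 0.679 -0.182  0.02 ] [ 0.718 -0.143  0.082]
   [363 346  36  33 812] [ 0.562 -0.22   0.02 ] [ 0.629 -0.146  0.055]
   [564 408  24  27  91] [ 0.864 -0.438  0.02 ] [ 0.873 -0.381  0.025]
   [544 413  23  27  97] [ 0.824 -0.435  0.02 ] [ 0.833 -0.38   0.024]
   [524 419  23  28  99] [ 0.784 -0.437  0.02 ] [ 0.794 -0.381  0.025]
scene 1995 ((611.0972290039062, -16.000877380371094), (142.25485229492188, 131.903564453125), 12.837368965148926)
   [ 290  185   91   49 3043] [0.344 0.395 0.02 ] [0.615 0.485 0.126]
   [436 243  16  13  96] [0.806 0.405 0.02 ] [0.858 0.443 0.031]
   [433 257  27  18 373] [0.825 0.319 0.02 ] [0.894 0.393 0.032]
   [ 248  261   91   87 5577] [ 0.511 -0.104  0.02 ] [0.713 0.132 0.17 ]
   [352 300  27  37 802] [0.731 0.009 0.02 ] [0.791 0.073 0.079]
   [234 349  27  30 653] [ 0.563 -0.22   0.02 ] [ 0.632 -0.15   0.055]
   [287 355  20  29 392] [ 0.682 -0.182  0.021] [ 0.72  -0.147  0.081]
grip top [0.60527452 0.00075642 0.168     ]
```

```bash
cat >> h.py <<'E'
from scipy.spatial.transform import Rotation as Ro
C=np.array([.6095,-.0145,0]);YAW=12.9
W=Ro.from_euler('z',YAW,degrees=True).as_matrix()
def st():
    o=get_obs();R=Ro.from_euler('xyz',o['orientation'],degrees=True).as_matrix();return o,R
def goto(w,spin=0):  # winder-frame target -> shift in tool axes (cm), before spin
    o,R=st();return R.T@(C+W@np.array(w)-o['tool_pos'])*100
E
python3 - <<'E'
from h import *
o,R=st();print(R.round(3));print('winder y',W[:,1],'x',W[:,0])
z=R[:,2];a=W[:,1]
# spin about tool x (R @ Rx(s)): z' = -sin s*y + cos s*z
for t in(a,-a):print('spin',np.arctan2(-(R[:,1]@t),z@t))
print('to',goto([0,.09,.21]))
E
```

```text
[[-0.001  0.901 -0.434]
 [-0.001 -0.434 -0.901]
 [-1.     0.     0.002]]
winder y [-0.22325012  0.97476119  0.        ] x [0.97476119 0.22325012 0.        ]
spin 2.4675470030456634
spin -0.6740456505441298
to [-0.78780644 49.92739983 35.27687403]
```

Call:
{"name": "move_arm", "arguments": {"commands": [[[-0.5, 0, 0, -0.135], [-0.5, 0, 0, -0.135], [0, 0, 0, -0.135], [0, 0, 0, -0.135], [0, 0, 0, -0.134], [0, 0, 0, 0], [0, 0, 0, 0]]], "jaw": 0}}

```text
clock: 0.8
tool_pos: [0.2928, 0.608, 0.212]
orientation: [-31.8, 90.0, -109.1]
force: [-0.1, 0.0, 0.9]
opening: 0.037
```

```bash
python3 - <<'E'
from h import *
o,R=st();print(R.round(3),o['opening'],o['joint_pos'],o['clock']);print('to',goto([0,.085,.21]))
E
```

```text
[[-0.     0.976  0.219]
 [-0.001  0.219 -0.976]
 [-1.    -0.     0.001]] 0.03703262828627126 [ 8.07951562e+01  2.02481635e+01  1.50777261e+00 -6.35934889e-03
 -7.12942118e+01  2.18842983e+01] 0.8
to [ 0.2268745  17.20584994 59.18040105]
```

Call:
{"name": "move_arm", "arguments": {"commands": [[[0, 1.1, 3.7, 0], [0, 1.1, 3.7, 0], [0, 1.1, 3.7, 0], [0, 1.1, 3.7, 0], [0, 1.1, 3.7, 0], [0, 1.1, 3.7, 0], [0, 1.1, 3.7, 0], [0, 1.1, 3.7, 0]]]}}

```text
clock: 1.6
tool_pos: [0.4452, 0.3378, 0.2125]
orientation: [136.7, 90.0, 59.4]
force: [0.8, 1.1, 1.0]
opening: 0.0003
```

Call:
{"name": "move_arm", "arguments": {"commands": [[[0, 1.1, 3.7, 0], [0, 1.1, 3.7, 0], [0, 1.1, 3.7, 0], [0, 1.1, 3.7, 0], [0, 1.1, 3.7, 0], [0, 1.1, 3.7, 0], [0, 0.5, 2.0, 0], [0, 0, 0, 0]]]}}

```text
clock: 2.4
tool_pos: [0.5687, 0.1169, 0.212]
orientation: [-53.2, 90.0, -130.7]
force: [0.0, 0.7, 0.2]
opening: 0.0003
```

```bash
python3 - <<'E'
from h import *
p,d=snapshot('wrist');cv2.imwrite('pics/w1.png',p[...,::-1])
o,R=st();print(R.round(3),o['opening'],o['clock']);print('to',goto([0,.06,.125]))
print('winder-frame TCP',W.T@(o['tool_pos']-C))
c=calibration('wrist');print(c)
T=c['tool_from_camera'];K=c['mtx']
def wp(X):
    q=T[:3,:3].T@(R.T@(np.array(X)-o['tool_pos'])-T[:3,3]);q=np.array([q[0],-q[1],-q[2]])
    th=np.arctan2(np.hypot(*q[:2]),q[2]);return K[:2,2]+K[0,0]*th*q[:2]/np.hypot(*q[:2])
for n,X in dict(gc=[0,0,.09],BL=[-.047,.052,.09],FR=[.047,-.052,.09],grtop=[0,.0158,.169]).items():print(n,wp(C+W@np.array(X)))
E
```

```text
[[-0.001  0.976  0.218]
 [-0.     0.218 -0.976]
 [-1.    -0.001  0.   ]] 0.0008020965113902317 2.45
to [8.70660972 1.11043016 7.82885828]
winder-frame TCP [-0.01063804  0.13835404  0.21206543]
{'mtx': array([[371.64829954,   0.        , 316.47871546],
       [  0.        , 371.64829954, 242.14527458],
       [  0.        ,   0.        ,   1.        ]]), 'tool_from_camera': array([[-1.10373925e-04,  2.93689781e-01, -9.55900779e-01,
        -1.82483103e-01],
       [-6.97164430e-04,  9.55900530e-01,  2.93689785e-01,
         7.87926584e-02],
       [ 9.99999751e-01,  6.98835717e-04,  9.92435759e-05,
        -5.86772905e-04],
       [ 0.00000000e+00,  0.00000000e+00,  0.00000000e+00,
         1.00000000e+00]])}
gc [472.33097497 213.90773231]
BL [413.80983402 264.54316422]
FR [525.66489036 164.89487901]
grtop [495.54107004 239.48455419]
```

View pics/w1.png

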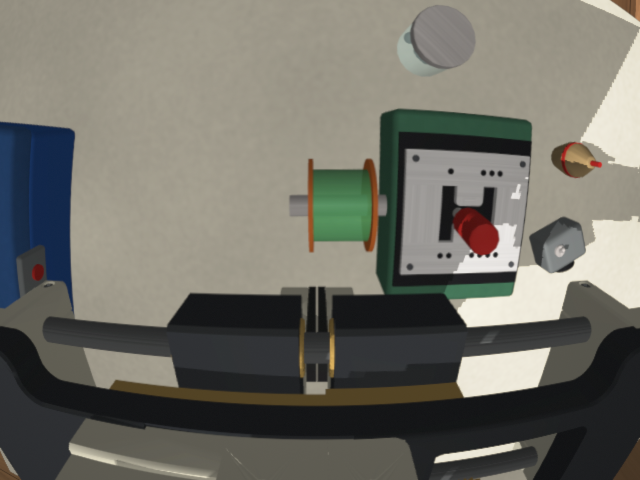

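The wrist picture shows the closed fingers at (318,340). The red grip's top is at about (485,238), leaning left. Screws at (409,266) and (523,164) match the predictions to about 5 px, so the frame is good. The grip leans slightly more to the left than I estimated (~22 mm at the top). I stand left of it and lower.

Call:
{"name": "move_arm", "arguments": {"commands": [[[0, 0.5, 3.0, 0], [0, 0.6, 3.0, 0], [2.0, 0, 0.6, 0], [3.0, 0, 0, 0], [2.5, 0, 0, 0], [1.2, 0, 0, 0], [0, 0, 0, 0], [0, 0, 0, 0]]]}}

```text
clock: 3.25
tool_pos: [0.594, 0.058, 0.1263]
orientation: [73.7, 89.9, -3.4]
force: [-0.1, 0.6, 0.7]
opening: 0.0007
```

```bash
cat > s.py <<'E'
from h import *
o,R=st();print('wTCP',(W.T@(o['tool_pos']-C)).round(4),'wF',(W.T@o['force']).round(2),o['clock'])
E
python3 s.py
```

```text
wTCP [0.0011 0.0741 0.1263] wF [0.05 0.58 0.71] 3.25
```

Call:
{"name": "move_arm", "arguments": {"commands": [[[0, 0, 0.4, 0], [0, 0, 0.4, 0], [0, 0, 0.4, 0], [0, 0, 0.4, 0], [0, 0, 0.4, 0], [0, 0, 0.4, 0], [0, 0, 0.4, 0], [0, 0, 0.4, 0]]]}}

```text
clock: 4.05
tool_pos: [0.6009, 0.0261, 0.1255]
orientation: [116.0, 90.0, 38.9]
force: [-0.5, 1.1, 1.0]
opening: 0.0006
```

Call:
{"name": "move_arm", "arguments": {"commands": [[[0, 0, 0.3, 0], [0, 0, 0.3, 0], [0, 0, 0.3, 0], [0, 0, 0.3, 0], [0, 0, 0.3, 0], [0, 0, 0.2, 0], [0, 0, 0.2, 0], [0, 0, 0, 0]]]}}

```text
clock: 4.85
tool_pos: [0.6049, 0.0073, 0.1253]
orientation: [-60.7, 90.0, -137.8]
force: [0.5, 1.4, 1.0]
opening: 0.0005
```

```bash
python3 s.py; python3 - <<'E'
from h import *
p,d=snapshot('side');P=cloud('side',d);p=p.astype(int)
k=(p[...,0]>110)&(p[...,1]<70)&(p[...,2]<70)&(P[...,2]>.1)&(np.linalg.norm(P[...,:2]-C[:2],axis=-1)<.1)
Q=(P[k]-C)@W;print(len(Q),Q.min(0),Q.max(0))
for lo in(.12,.13,.14,.15,.16):
    q=Q[(Q[:,2]>=lo)&(Q[:,2]<lo+.01)];print(lo,len(q),q.mean(0) if len(q) else '')
cv2.imwrite('pics/s2.png',cv2.resize(p[200:350,260:460,::-1].astype(np.uint8),None,fx=4,fy=4,interpolation=cv2.INTER_CUBIC))
E
```

```text
wTCP [0.0003 0.0223 0.1253] wF [0.83 1.24 0.99] 4.85
201 [-0.01294253 -0.02134075  0.11442607] [0.00501705 0.00409022 0.17136183]
0.12 33 [-0.00741005 -0.01072082  0.12501641]
0.13 29 [-0.00732007 -0.01221792  0.13470098]
0.14 33 [-0.0073019  -0.01328873  0.14476461]
0.15 34 [-0.00666542 -0.01358372  0.15469136]
0.16 56 [-0.00525382 -0.01219971  0.16608899]
```

View pics/s2.png

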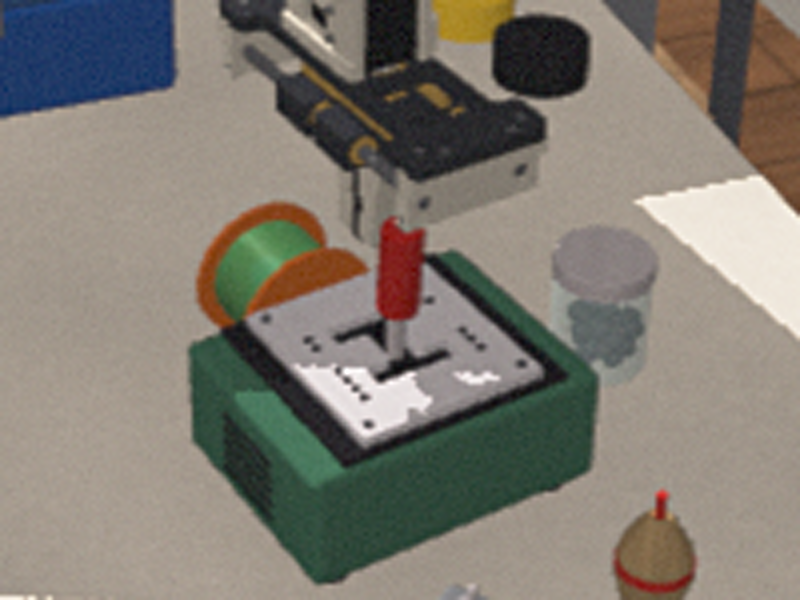

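The side crop shows the fingers left of and behind the upright grip at (400,270), with the gripper body just above it and not touching. The lever has moved to about mid-channel. I continue right.

Call:
{"name": "move_arm", "arguments": {"commands": [[[0, 0, 0.3, 0], [0, 0, 0.3, 0], [0, 0, 0.3, 0], [0, 0, 0.3, 0], [0, 0, 0.2, 0], [0, 0, 0.2, 0], [0, 0, 0.2, 0], [0, 0, 0, 0]]]}}

```text
clock: 5.7
tool_pos: [0.6087, -0.0102, 0.1252]
orientation: [-84.1, 90.0, -161.2]
force: [0.4, 1.6, -0.6]
opening: 0.0004
```

```bash
cat > g.py <<'E'
from h import *
from scipy.optimize import least_squares
# lever tilt fitted to grip surface points (side+scene clouds, winder frame)
A=[]
for n in('side','scene'):
    p,d=snapshot(n);P=cloud(n,d);p=p.astype(int)
    k=(p[...,0]>110)&(p[...,1]<70)&(p[...,2]<70)&(P[...,2]>.1)&(np.linalg.norm(P[...,:2]-C[:2],axis=-1)<.1)
    A.append((P[k]-C)@W-[0,0,.027])
def fit(Q):
    def f(a):
        X=Ro.from_euler('x',a[0]).as_matrix()@Ro.from_euler('y',a[1]).as_matrix()
        q=Q@X; s=np.hypot(q[:,0],q[:,1])-.012; t=q[:,2]-.143
        return np.where(np.abs(s)<np.abs(t),s,t)
    return least_squares(f,[.2,0],loss='soft_l1',f_scale=.002)
for Q in A+[np.vstack(A)]:
    if len(Q)>15: r=fit(Q);print(len(Q),'across,fwd',r.x.round(3),'rms',np.sqrt(np.mean(r.fun**2)).round(4))
E
python3 s.py;python3 g.py
```

```text
wTCP [0.0002 0.0044 0.1252] wF [ 0.72  1.49 -0.64] 5.7
192 across,fwd [0.193 0.01 ] rms 0.0015
46 across,fwd [0.261 0.021] rms 0.0044
238 across,fwd [0.194 0.011] rms 0.003
```

Call:
{"name": "move_arm", "arguments": {"commands": [[[0, 0, 0.2, 0], [0, 0, 0.2, 0], [0, 0, 0.2, 0], [0, 0, 0.2, 0], [0, 0, 0.2, 0], [0, 0, 0.1, 0], [0, 0, 0, 0]]]}}

```text
clock: 6.5
tool_pos: [0.6114, -0.0208, 0.1254]
orientation: [37.2, 90.0, -39.9]
force: [-0.4, 1.4, -1.0]
opening: 0.0008
```

```bash
python3 s.py;python3 g.py
```

```text
wTCP [ 0.0004 -0.0066  0.1254] wF [-0.04  1.42 -1.04] 6.5
191 across,fwd [0.275 0.009] rms 0.0013
54 across,fwd [ 0.255 -0.009] rms 0.0052
245 across,fwd [0.275 0.009] rms 0.0024
```

Call:
{"name": "move_arm", "arguments": {"commands": [[[0, 0, 0.1, 0], [0, 0, 0.1, 0], [0, 0, 0.1, 0], [0, 0, 0.1, 0], [0, 0, 0, 0]]]}}

```text
clock: 7.1
tool_pos: [0.6122, -0.0247, 0.1254]
orientation: [-10.3, 90.0, -87.4]
force: [-0.0, 1.6, 0.1]
opening: 0.0003
```

Call:
{"name": "move_arm", "arguments": {"commands": [[[0, 0, 0.1, 0], [0, 0, 0.1, 0], [0, 0, 0, 0]]]}}

```text
clock: 7.4
tool_pos: [0.6127, -0.0266, 0.1254]
orientation: [40.3, 90.0, -36.8]
force: [-0.7, 2.1, -0.5]
opening: 0.0003
```

```bash
python3 s.py;python3 g.py
```

```text
wTCP [ 0.0004 -0.0125  0.1254] wF [-0.17  2.18 -0.55] 7.4
193 across,fwd [0.318 0.011] rms 0.0014
55 across,fwd [ 0.281 -0.027] rms 0.0014
248 across,fwd [0.318 0.01 ] rms 0.0014
```

One or two more millimetres, until the stop shows in the force.

Call:
{"name": "move_arm", "arguments": {"commands": [[[0, 0, 0.1, 0], [0, 0, 0, 0]]]}}

```text
clock: 7.7
tool_pos: [0.6129, -0.0276, 0.1254]
orientation: [60.6, 90.0, -16.5]
force: [-0.4, 1.6, -0.8]
opening: 0.0003
```

Call:
{"name": "move_arm", "arguments": {"commands": [[[0, 0, 0.1, 0], [0, 0, 0, 0]]]}}

```text
clock: 7.9
tool_pos: [0.6131, -0.0285, 0.1254]
orientation: [75.9, 90.0, -1.2]
force: [-0.4, 1.9, -0.1]
opening: 0.0003
```

```bash
python3 s.py;python3 g.py
```

```text
wTCP [ 0.0004 -0.0145  0.1254] wF [-0.01  1.92 -0.14] 7.9
186 across,fwd [ 0.399 -0.161] rms 0.0033
61 across,fwd [ 0.28  -0.031] rms 0.0015
247 across,fwd [ 0.392 -0.16 ] rms 0.0033
```

```bash
python3 - <<'E'
from h import *
p,d=snapshot('side')
cv2.imwrite('pics/s3.png',cv2.resize(p[220:330,280:430,::-1],None,fx=5,fy=5,interpolation=cv2.INTER_CUBIC))
E
python3 g.py
```

```text
185 across,fwd [ 0.398 -0.159] rms 0.0032
62 across,fwd [ 0.316 -0.038] rms 0.0018
247 across,fwd [ 0.388 -0.158] rms 0.0035
```

View pics/s3.png

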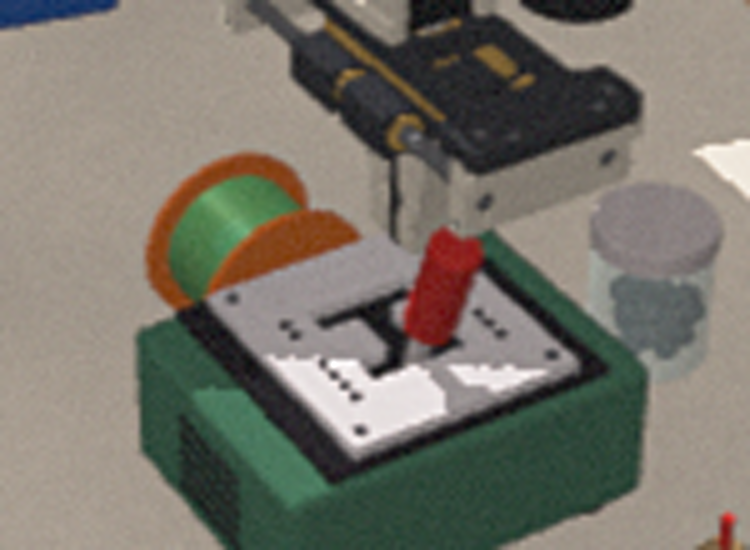

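The side crop shows the rod leaving the plate at (410,352), in the middle of the right column, with the grip leaning right. The lever is therefore still in neutral, and the -0.16 fit is a bad local minimum. Extrapolating the good fits gives across ≈ 0.33. I back off left, go round behind the lever at the same height, then in behind it.

Call:
{"name": "move_arm", "arguments": {"commands": [[[0, 0, -1.0, 0], [0, 0, -2.0, 0], [0, -2.5, 0, 0], [0, -2.5, 0, 0], [0, 0, 2.5, 0], [0, 0, 2.6, 0], [0, 0, 0, 0], [0, 0, 0, 0]]]}}

```text
clock: 8.95
tool_pos: [0.569, -0.0602, 0.1254]
orientation: [14.1, 90.0, -63.0]
force: [0.6, 0.3, 0.1]
opening: 0.0006
```

```bash
sed -i 's/\[.2,0\],loss/[.33,.02],loss/' g.py; python3 s.py;python3 g.py
```

```text
wTCP [-0.0497 -0.0355  0.1254] wF [0.67 0.12 0.11] 8.95
69 across,fwd [0.331 0.01 ] rms 0.0011
76 across,fwd [ 0.318 -0.002] rms 0.0012
145 across,fwd [0.323 0.003] rms 0.0012
```

Call:
{"name": "move_arm", "arguments": {"commands": [[[0, 0.5, 0, 0], [0, 0.5, 0, 0], [0, 0.5, 0, 0], [0, 0.4, 0, 0], [0, 0.4, 0, 0], [0, 0.4, 0, 0], [0, 0.4, 0, 0], [0, 0, 0, 0]]]}}

```text
clock: 9.85
tool_pos: [0.5994, -0.0532, 0.1252]
orientation: [-80.6, 90.0, -157.7]
force: [-1.1, -0.7, -0.7]
opening: 0.0003
```

```bash
python3 s.py;python3 g.py
```

```text
wTCP [-0.0185 -0.0355  0.1252] wF [-1.21 -0.43 -0.72] 9.85
83 across,fwd [0.335 0.032] rms 0.0012
72 across,fwd [0.317 0.025] rms 0.0015
155 across,fwd [0.337 0.034] rms 0.0013
```

Contact as predicted, and the lever is moving forward with across kept.

Call:
{"name": "move_arm", "arguments": {"commands": [[[0, 0.3, 0, 0], [0, 0.3, 0, 0], [0, 0.3, 0, 0], [0, 0.3, 0, 0], [0, 0.3, 0, 0], [0, 0.3, 0, 0], [0, 0.3, 0, 0], [0, 0, 0, 0]]]}}

```text
clock: 10.75
tool_pos: [0.62, -0.0483, 0.125]
orientation: [-110.0, 90.0, 172.9]
force: [-1.2, 0.2, -1.0]
opening: 0.0003
```

```bash
python3 s.py;python3 g.py
```

```text
wTCP [ 0.0027 -0.0353  0.125 ] wF [-1.17  0.43 -1.04] 10.75
105 across,fwd [0.438 0.016] rms 0.0031
75 across,fwd [0.353 0.124] rms 0.0019
180 across,fwd [0.43  0.019] rms 0.0036
```

Call:
{"name": "move_arm", "arguments": {"commands": [[[0, 0.1, 0, 0], [0, 0.1, 0, 0], [0, 0.1, 0, 0], [0, 0.1, 0, 0], [0, 0, 0, 0]]]}}

```text
clock: 11.35
tool_pos: [0.6237, -0.0476, 0.1253]
orientation: [-78.3, 90.0, -155.4]
force: [-1.6, -0.2, -0.5]
opening: 0.0
```

```bash
python3 - <<'E'
s=open('g.py').read()
s=s.replace("return least_squares(f,[.33,.02],loss='soft_l1',f_scale=.002)","return min((least_squares(f,[.33,b],loss='soft_l1',f_scale=.002) for b in np.arange(-.05,.36,.04)),key=lambda r:r.cost)")
open('g.py','w').write(s)
E
python3 s.py;python3 g.py
```

```text
wTCP [ 0.0065 -0.0354  0.1253] wF [-1.62  0.19 -0.52] 11.35
111 across,fwd [0.336 0.217] rms 0.0015
75 across,fwd [0.285 0.165] rms 0.0016
186 across,fwd [0.337 0.218] rms 0.0017
```

Call:
{"name": "move_arm", "arguments": {"commands": [[[0, 0.2, 0, 0], [0, 0.1, 0, 0], [0, 0.1, 0, 0], [0, 0.1, 0, 0], [0, 0.1, 0, 0], [0, 0, 0, 0]]]}}

```text
clock: 12.05
tool_pos: [0.6297, -0.0462, 0.1254]
orientation: [55.6, 90.0, -21.5]
force: [-1.8, 0.4, -0.6]
opening: 0.0003
```

```bash
python3 s.py;python3 g.py
```

```text
wTCP [ 0.0126 -0.0354  0.1254] wF [-1.68  0.79 -0.62] 12.05
121 across,fwd [0.332 0.262] rms 0.0015
71 across,fwd [0.305 0.222] rms 0.0016
192 across,fwd [0.333 0.263] rms 0.0016
```

Call:
{"name": "move_arm", "arguments": {"commands": [[[0, 0.1, 0, 0], [0, 0.1, 0, 0], [0, 0, 0, 0]]]}}

```text
clock: 12.45
tool_pos: [0.6316, -0.0458, 0.1254]
orientation: [27.7, 90.0, -49.4]
force: [-1.8, -0.5, -0.7]
opening: 0.0002
```

Call:
{"name": "move_arm", "arguments": {"commands": [[[0, 0.1, 0, 0], [0, 0, 0, 0]]]}}

```text
clock: 12.65
tool_pos: [0.6325, -0.0456, 0.1253]
orientation: [-8.2, 90.0, -85.3]
force: [-2.1, -0.0, -0.2]
opening: 0.0005
```

```bash
python3 s.py;python3 g.py
```

```text
wTCP [ 0.0155 -0.0354  0.1253] wF [-2.09  0.45 -0.23] 12.65
125 across,fwd [0.331 0.278] rms 0.0015
77 across,fwd [0.336 0.292] rms 0.0015
202 across,fwd [0.331 0.279] rms 0.0015
```

Call:
{"name": "move_arm", "arguments": {"commands": [[[0, 0.1, 0, 0], [0, 0, 0, 0]]]}}

```text
clock: 12.95
tool_pos: [0.6335, -0.0453, 0.1254]
orientation: [9.7, 90.0, -67.4]
force: [-1.8, -0.3, -0.5]
opening: 0.0003
```

Call:
{"name": "move_arm", "arguments": {"commands": [[[0, 0.05, 0, 0], [0, 0, 0, 0]]]}}

```text
clock: 13.15
tool_pos: [0.6339, -0.0452, 0.1254]
orientation: [-43.6, 90.0, -120.7]
force: [-1.7, 0.1, -0.3]
opening: 0.0005
```

```bash
python3 s.py;python3 g.py
```

```text
wTCP [ 0.017  -0.0354  0.1254] wF [-1.58  0.5  -0.31] 13.15
125 across,fwd [0.33  0.292] rms 0.0016
72 across,fwd [0.299 0.257] rms 0.0015
197 across,fwd [0.33  0.291] rms 0.0016
```

Forward reads ≈ 0.29, well above 0.23. I let go: straight back, then up.

Call:
{"name": "move_arm", "arguments": {"commands": [[[0, -0.5, 0, 0], [0, -2.0, 0, 0], [0, -2.5, 0, 0], [-2.5, -1.5, 0, 0], [-4.0, 0, 0, 0], [-4.0, 0, 0, 0], [0, 0, 0, 0], [0, 0, 0, 0]]]}}

```text
clock: 14.05
tool_pos: [0.5713, -0.0596, 0.2319]
orientation: [90.5, 89.8, 13.4]
force: [-0.1, -0.2, -1.3]
opening: 0.0005
```

```bash
python3 s.py;python3 g.py; python3 - <<'E'
from h import *
p,d=snapshot('side')
cv2.imwrite('pics/s4.png',cv2.resize(p[160:400,180:470,::-1],None,fx=2.5,fy=2.5,interpolation=cv2.INTER_CUBIC))
a=np.load('pics/side.npz')['d'];P0=cloud('side',a);P1=cloud('side',d)
for n,(u,v,w,h) in dict(box=(180,160,130,80),jar=(396,255,32,40),float=(410,320,28,40),lamp=(360,343,42,42)).items():
    s=np.s_[v:v+h,u:u+w];f=lambda P:P[s][(P[s][...,2]>.015)&(P[s][...,2]<.16)].mean(0)
    print(n,(f(P1)-f(P0)).round(4))
E
```

```text
wTCP [-0.0473 -0.0354  0.2319] wF [-0.11 -0.23 -1.32] 14.05
234 across,fwd [0.332 0.293] rms 0.0014
75 across,fwd [0.304 0.267] rms 0.0014
309 across,fwd [0.332 0.293] rms 0.0014
box [ 0.     -0.0001  0.    ]
jar [-0.      0.      0.0001]
float [ 0.0001  0.0001 -0.0002]
lamp [-0.0001 -0.      0.0002]
```

View pics/s4.png

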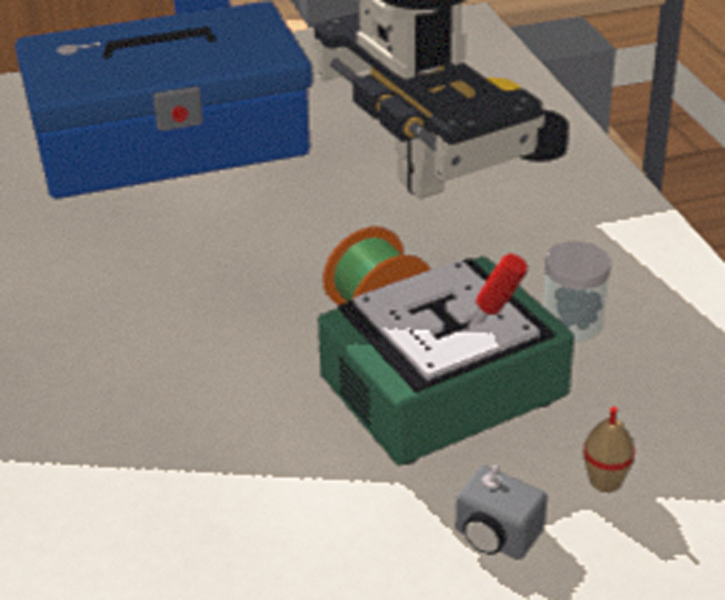

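The picture shows the lever forward right at (500,285), leaning towards the three dots. The gripper is clear above, and the bystanders are unmoved (under 1 mm). I hand in.

```bash
python3 -c "
from plant import *
print(close_job())"
```

```text
the job is handed in; nothing more can be done
None
```

The lever is in third gear and the job is handed in, at about 14 s of the 51 s allowed. With the fingers closed, I pushed the lever right from its left side to the right-hand stop. I then went round behind it, pushed it forward to the end of the third slot, and backed off upward.

**Lever, last check:** the side camera fit gave across 0.332 rad and forward 0.293 rad, essentially full travel. The scene camera, with fewer points on the grip, gave 0.304 and 0.267 rad; both are above the limits of 0.28 and 0.23.

**Force:** the readings at the end of each move stayed at about 2 N or below on each axis. I saw no clear rise in force at the end stops, so reaching full travel rests on the camera fits.

**Bystanders:** the jar, float, headlamp and tackle box show less than 1 mm of shift between the first and last side pictures, and the gripper is clear of everything.

**Disagreements on the way:** a few lever fits were wrong while the fingers partly hid the grip. One read forward -0.16 rad, but a picture showed the lever still in neutral. Another read about 0.02 rad forward in mid-push, and after I changed the fit to try several starting values the readings were consistent.

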